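Shut, bolt and switch on the heated food carrier

TASK

Get the heated carrier ready for service: slide its cover fully shut, then push the bolt fully home into the keeper on the cover, and only then turn the heat dial clockwise to the third click from off (the mark with three dots), leaving it settled there. Leave the bowl and the sauce bottle where they stand, and let go of everything at the end.

Things in the scene. Friction and masses are not known exactly. Their poses are not given: they have to be found in the camera images.
- carrier: White food carrier fixed to the table, 250 (its x) x 420 (y) x 100 mm high. Origin: centre of its underside, z up; front (-x) faces the robot. On the front strip of its flat top (z 100): the dial (axis x -78, y -125) and the bolt in its track (y 170). Behind it two rails (tops z 112, along y, at x -38 and 106) guide the cover over the open well, which is the +y half.
- cover (a joint): How far the steel sliding cover is open, in m: 0 fully shut (at its stop), up to 0.140 open. It slides along the carrier's y and shuts towards the carrier's +y. It needs about 2 N and stays where it is left. Plate 136 x 180 mm, its top 111 mm above the table.
- cover_grip (a point): Centre of the cover's black handle bar, 151 mm above the table: 100 mm long along the carrier's x, 16 mm thick along y, 18 mm high (top at 160 mm), on two end posts. Moves with the cover; axes as the carrier's. At carrier x 35, y 100 mm when shut.
- keeper_mouth (a point): Centre of the mouth of the keeper, a dark steel arch on the cover's front edge, facing the carrier's -x: opening 18 mm wide (y), 24 mm deep (x), outside 34 mm wide, top 142 mm above the table. Moves with the cover; in line with the bolt only when the cover is shut.
- bolt (a joint): Travel of the bolt in m: 0 drawn fully back, 0.045 fully home through the keeper (hard stop). It slides along the carrier's +x (away from the robot), needs about 2.5 N and stays where it is left. It starts within 10 mm of 0. With the cover not shut it misses or hits the keeper.
- bolt_grip (a point): Centre of the square head (18 x 18 mm, 28 mm high, top 190 mm above the table) on the upright stem of the steel barrel bolt; its round rod is 14 mm thick, 90 mm long, 126 mm above the table in a dark track (top 139 mm). This point is 176 mm above the table, moves with the bolt; axes as the carrier's. Carrier x -100, y 170 mm when drawn back.
- bolt_tip (a point): The round-nosed front end of the bolt's rod, 126 mm above the table; 14 mm in front of the keeper's mouth plane when drawn fully back.
- dial (a joint): Angle of the black heat dial in rad, growing clockwise seen from above: 0 off, then a click every 30 degrees: 1 dot at 0.524, 2 dots at 1.047, 3 dots at 1.571, 4 dots at 2.094 (last). A sprung detent pulls it into the nearest position when let go; passing a click takes about 0.15 N m. It starts at off or one dot (very rarely balanced between).
- dial_grip (a point): On the dial's axis, 150 mm above the table, where its upright bar is gripped: bar 62 mm long, 16 thick, top 165 above the table, on a round disc 64 across (top 120). Turns with the dial: the bar lies along this point's y, its white-lined end (the pointer) at -y. At off the pointer looks to the carrier's -y, at three dots to the carrier's -x (to the robot).
- bowl_mid (a point): Bystander: white bowl, 130 mm across, 60 mm high, beside the carrier's +y end; centre half-way up.
- sauce_mid (a point): Bystander: white sauce bottle, 56 mm across, 160 mm high, beside the carrier's -y end; centre half-way up.

How it is judged (in metres and radians):
On the way, in this order (a step that is already met when the one before it is completed fails the run):
1. the cover is fully shut, the bolt still drawn back (value of joint cover below 0.004 m and value of joint bolt below 0.02 m), for 0.2 s.
2. the bolt is fully home in the keeper of the shut cover, the dial not yet at three dots (value of joint cover below 0.004 m and value of joint bolt above 0.04 m and not (value of joint dial between 1.45 and 1.69 rad)), for 0.2 s.
3. the dial stands at three dots (value of joint dial between 1.45 and 1.69 rad and value of joint bolt above 0.04 m and value of joint cover below 0.004 m), for 0.2 s.
At the end, for the whole second after the job is handed in: The cover is shut (within 4 mm), the bolt is home in the keeper (within 5 mm of its full 45 mm), and the dial rests at three dots (between 1.45 and 1.69 rad) (all of step 3 and velocity of joint dial between -0.05 and 0.05 rad/s); the robot touches nothing.
It fails at once if the bowl is moved by more than 40 mm or tipped over (distance of bowl_mid from where it was at the start of the episode above 0.04 m).
It fails at once if the sauce bottle is moved by more than 40 mm or tipped over (distance of sauce_mid from where it was at the start of the episode above 0.04 m).
It also fails if it takes over 61 s, if anything falls off the work surface, if the arm or the gripper's body presses on something with over 40 N, if the wrist force passes 120 N, or if a joint passes its speed limit or range.

ROBOT

A 6-joint arm with a two-finger parallel gripper is mounted at the origin on the work surface. World frame = base frame: x ahead of the robot, y to its left, z up, the work surface at z = 0. Lengths are in mm, angles in rad, forces in N, time in s.
With the tool pointing down it reaches from about 275 to 750 mm from the base axis. Payload 10.2 kg.
Tool frame: the origin (TCP) lies at the very end of the fingers, on their centre line; the grasp point (between the pads) lies 19 mm behind it; z points along the fingers, y is the line along which they close (so a half turn about z gives the same grasp; the last joint's range is limited). The gripper opens to 85 mm and grips with 20 to 120 N. Pads are 22 mm wide; open, the fingers measure 114 mm over their backs; the gripper's body (76 mm by 85 mm) begins 54 mm behind the grasp point. The pads swing forward as they close: fully open they stand 13 mm farther back than shut.
Start: joints at [1.041, 0.313, 1.498, -0, 1.331, -0.223], TCP at [158.568, 500.487, 231.294] pointing down, gripper open.
Joint ranges: [-2.94, 2.94], [-0.97, 2.17], [0.19, 2.56], [-1.23, 4.37], [0.02, 3.11], [-2.88, 2.88]. Speed limits (rad/s): [2.39, 2.39, 3.01, 3.14, 3.14, 3.14].

INTERFACE

Orientations are given as a unit quaternion [w, x, y, z].
In Python, from rig import ctrl gives the robot as it stands.
- The arm moves only by the shell command python3 -m inch 'ROWS' [OPENING] [FORCE]. ROWS is text: rows parted by semicolons, each of 6 numbers parted by spaces: the shift along the tool's x, y, z in mm, then the turn, a rotation vector about the tool's x, y, z in units of 6 degrees (1.0 is 6 degrees). A call has exactly 10 rows; each row shifts and turns the commanded pose from where the row before left it, along the tool's axes as they then stand; what a row does not reach is not made up. A row lasts 1/12 s, in which the tool goes at most 41.7 mm and 7.16 degrees, less where a joint would pass 70% of its speed; a pose out of reach is approached as far as the arm can. A call with a gripper value outside its range is refused whole. OPENING is the opening, from 0 (shut) to 1 (fully open), set as the call begins (- or left out, the last holds). The fingers move at their own pace and stop on an object; FORCE is the grip in N (left out, the last holds). Time passes only in rows, so rows that do not move let the fingers close, or fill a call up. It gives the time, the measured TCP pose, the force, the opening and the grip force at its end, in the units of the state.
- ctrl.sense(): the state, without advancing time (a new reading comes with each control period).
- ctrl.capture(name): name is "side" or "top"; returns a dict with "image" (384x512x3 uint8, red, green, blue), "intrinsics" (3x3 intrinsics, pixels), "rvec" (rotation vector, rad) and "tvec" (3), from world to camera coordinates, as OpenCV has them. Camera axes: x right, y down, z forward; pixel columns grow to the right and rows downward; lengths in mm; the calibration is good to about 2 mm. A picture is of the moment at which its call begins. There is no depth.
- ctrl.finish_job(): hands the job in; it is judged then, once.
The state is a dict: "time_s": time; "joints": joint angles; "dq": joint speeds; "tau": joint torques, N m; "eef_pos": TCP position; "ee_rot": TCP orientation; "force": force on the tool from outside, world axes, zero at the start; "wrist_torque": the same for the moment, N m; "grip_width": opening from 0.0 (shut) to 1.0 (fully open); "grip_force": force on a finger pad.
Only numpy, scipy, OpenCV 4.12 (cv2) and the standard library are available. Lean on these libraries where they do the work, as an engineer would, in place of code of your own. Each camera call takes 0.05 s, during which the arm holds its last target. There are 200 camera calls.

## Working session

There is one attempt and no reset: what is moved stays moved. The work goes in short steps, Python scripts to look and compute and a shell command to move; the robot and the scene stay as the last step left them, time stands still between calls to the robot, and variables do not carry over. Pictures are saved under pics/ and viewed, at most 10 in all, crops included, and the job is handed in when it is done.

```bash
mkdir -p pics; cat > h.py <<'E'
import numpy as np, cv2
from rig import ctrl
def cap(n,f=None):
    c=ctrl.capture(n)
    if f: cv2.imwrite('pics/'+f,c['image'][:,:,::-1])
    return c
def ray(c,u,v,z):
    K=np.array(c['intrinsics']);R=cv2.Rodrigues(np.array(c['rvec'],float))[0];t=np.array(c['tvec'],float).ravel()
    d=R.T@np.linalg.inv(K)@[u,v,1];o=-R.T@t
    return o+d*(z-o[2])/d[2]
def proj(c,p):
    return cv2.projectPoints(np.array(p,float).reshape(-1,1,3),np.array(c['rvec'],float),np.array(c['tvec'],float),np.array(c['intrinsics'],float),None)[0].reshape(-1,2)
E
python3 - <<'E'
from h import *
for n in('top','side'):
    c=cap(n,n+'1.png')
    R=cv2.Rodrigues(np.array(c['rvec'],float))[0]
    print(n,-R.T@np.array(c['tvec']).ravel(),R[2])
s=ctrl.sense();print(s['time_s'],s['eef_pos'],s['ee_rot'],s['grip_width'])
E
```

```text
top [ 387.23310997   53.45222148 1360.86602939] [ 0.14675432 -0.02656227 -0.98881627]
side [ 128.05397086 -629.26314542  859.07206541] [ 0.42265664  0.62149036 -0.65962952]
0.1 [158.43410419 500.2798906  230.78517899] [-2.18092058e-04  1.52796917e-01  9.88257428e-01 -5.56996008e-04] 0.9929152942582983
```

View pics/top1.png

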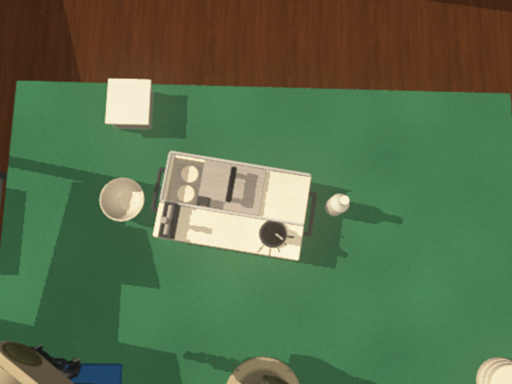

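View pics/side1.png

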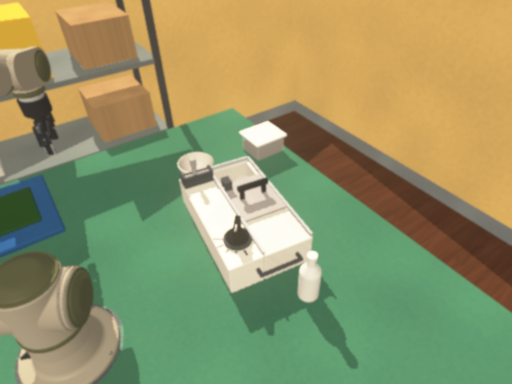

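The top view shows the carrier's corners at about (170,152), (311,175), (300,260) and (154,238). The handle bar is near (231,184), the dial near (273,234), the bolt near (168,220), the bowl near (122,200) and the bottle near (338,204). The side view shows the same layout, with the dial at (238,236) and the handle at (253,188). Next I enlarge both and compute the pose.

```bash
python3 - <<'E'
from h import *
c=cap('top');im=c['image'][:,:,::-1]
a=cv2.resize(im[140:270,90:360],None,fx=2.95,fy=2.95,interpolation=cv2.INTER_CUBIC);cv2.imwrite('pics/t2.png',a)
s=cap('side');b=cv2.resize(s['image'][145:295,170:330,::-1],None,fx=4,fy=4,interpolation=cv2.INTER_CUBIC);cv2.imwrite('pics/s2.png',b)
g=im[:,:,1].astype(int)-im[:,:,2]; m=((g<15)).astype(np.uint8)*255
m[:140]=0;m[275:]=0;m[:,:148]=0;m[:,322:]=0
m=cv2.morphologyEx(m,cv2.MORPH_OPEN,np.ones((3,3)))
cn=max(cv2.findContours(m,0,2)[0],key=cv2.contourArea)
r=cv2.minAreaRect(cn);print(r)
P=np.array([ray(c,u,v,100)[:2] for u,v in cv2.boxPoints(r)]);print(cv2.boxPoints(r),P,np.linalg.norm(P-np.roll(P,1,0),axis=1),P.mean(0))
E
```

```text
((233.22972106933594, 205.6216278076172), (162.7550048828125, 88.93984985351562), 9.462322235107422)
[[145.64865 236.10812]
 [160.27026 148.37839]
 [320.8108  175.13513]
 [306.18918 262.86487]] [[ 455.22322338  340.12258276]
 [ 710.53328716  311.38233825]
 [ 641.22645434 -157.56788137]
 [ 387.53842921 -114.8275332 ]] [459.95743213 256.92261544 474.04403336 257.26319491] [548.63034852  94.77737661]
```

View pics/t2.png

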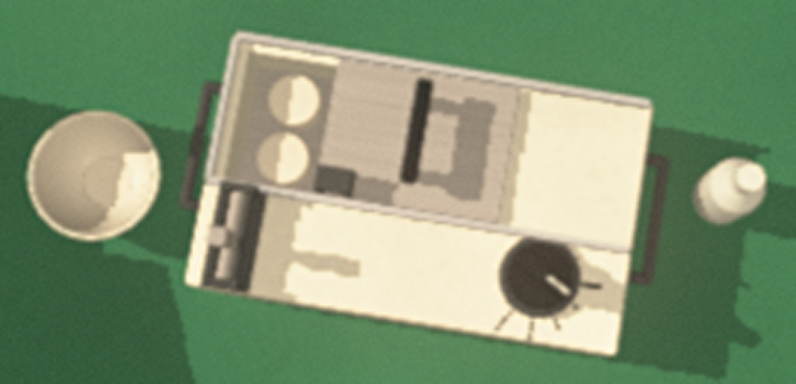

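View pics/s2.png

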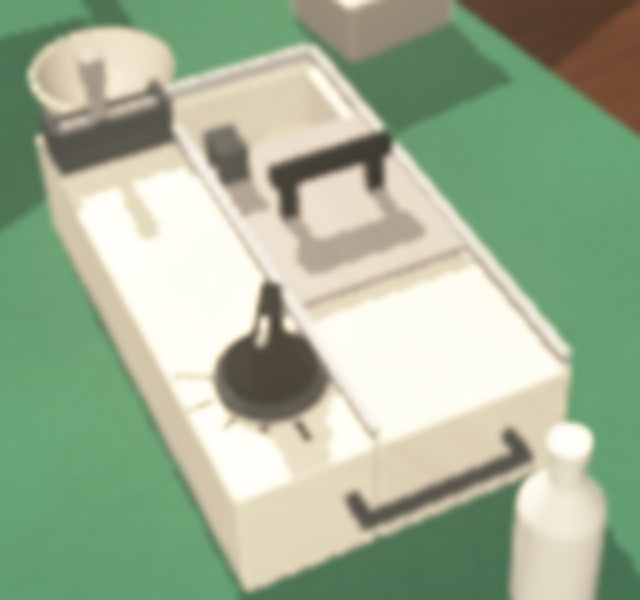

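The enlarged top view gives the front corners at (187,285) and (615,354), the handle bar from (424,80) to (410,182), and the disc centre at (540,277). The pointer line runs from (545,275) to (568,293), so the dial is at about one dot. The bolt head is near (217,237).

```bash
python3 - <<'E'
from h import *
c=cap('top');s=cap('side')
T=lambda u,v,z:ray(c,90+(u+.5)/2.95-.5,140+(v+.5)/2.95-.5,z)[:2]
S=lambda u,v,z:ray(s,170+(u+.5)/4-.5,145+(v+.5)/4-.5,z)[:2]
FL,FR,BL,BR=T(187,285,100),T(615,354,100),T(237,32,104),T(652,100,104)
print(FL,FR,BL,BR,[np.linalg.norm(x) for x in(FL-FR,BL-BR,BL-FL,BR-FR)])
src=np.float64([[-125,210],[-125,-210],[125,210],[125,-210]]);dst=np.array([FL,FR,BL,BR])
A=src-src.mean(0);B=dst-dst.mean(0)
yaw=np.arctan2((A[:,0]*B[:,1]-A[:,1]*B[:,0]).sum(),(A*B).sum());o=dst.mean(0)
R=np.array([[np.cos(yaw),-np.sin(yaw)],[np.sin(yaw),np.cos(yaw)]])
print('yaw deg',np.degrees(yaw),'o',o)
L=lambda p:(R.T@(p-o)).round(1)
for n,p in dict(dialT=T(540,277,120),dialS=S(272,375,120),bar1=T(424,80,160),bar2=T(410,182,160),barS1=S(272,172,160),barS2=S(388,135,160),bolt=T(218,237,190),boltS=S(92,55,190),ptr1=T(545,275,165),ptr2=T(568,293,165),bowl=T(94,176,60),bottle=T(750,178,160)).items(): print(n,p.round(1),'carrier',L(p))
W=lambda x,y:(o+R@[x,y]).round(1)
print('dial',W(-78,-125),'bolt0',W(-100,170),'gripshut',W(35,100))
E
```

```text
[455.09886329 319.30792719] [396.13020202 -91.97679062] [703.78916071 282.18627455] [ 644.42928501 -127.3688093 ] [np.float64(415.49058005578695), np.float64(413.83446153429526), np.float64(251.44558283725016), np.float64(250.80875104004)]
yaw deg -8.229015881710854 o [549.86187776  95.53715046]
dialT [467.4 -17.9] carrier [ -65.4 -124.1]
dialS [462.4 -28.6] carrier [ -68.8 -135.4]
bar1 [647.5  95.4] carrier [96.6 13.9]
bar2 [550.6 106. ] carrier [-0.7 10.5]
barS1 [551.7 108.6] carrier [-0.  13.2]
barS2 [645.7  94.5] carrier [95.  12.7]
bolt [493.5 274.9] carrier [-81.4 169.5]
boltS [496.7 278. ] carrier [-78.7 173. ]
ptr1 [466.4 -19.9] carrier [ -66.1 -126.2]
ptr2 [450.3 -41.2] carrier [ -79.  -149.6]
bowl [564.1 425.5] carrier [-33.1 328.6]
bottle [ 560.6 -211.2] carrier [  54.6 -302. ]
dial [454.8 -17. ] bolt0 [475.2 278.1] gripshut [598.8 189.5]
```

The side-view and top-view rays agree on the bar (centre about (599,101), cover open about 88 mm), the dial and the bolt. Against the given coordinates, my corner-based origin is about 12 mm short in x, because the camera sees the carrier's front face. I therefore correct the origin to about (562,93), yaw -8.1°. The dial is at one dot. Now I start moving.

```bash
cat > t.py <<'E'
# python3 t.py carrier_x carrier_y z yaw_off_deg : tool-frame shift (mm) and turn about z (units) still to go
import sys,numpy as np
from scipy.spatial.transform import Rotation as Ro
from rig import ctrl
s=ctrl.sense();w,a,b,c=s['ee_rot'];R=Ro.from_quat([a,b,c,w]).as_matrix();p=np.array(s['eef_pos'])
th=np.radians(-8.1);C=np.array([[np.cos(th),-np.sin(th),0],[np.sin(th),np.cos(th),0],[0,0,1]]);o=np.array([562,93.3,0])
x,y,z,yo=map(float,sys.argv[1:5])
print('tcp carrier',(C.T@(p-o)).round(1),'tool go',(R.T@(o+C@[x,y,z]-p)).round(1))
G=C@np.diag([-1,1,-1])@Ro.from_euler('z',yo,degrees=True).as_matrix()
print('turn units',(np.degrees(Ro.from_matrix(R.T@G).as_rotvec())/6).round(2),'t',s['time_s'],'F',np.round(s['force'],1),'grip',s['grip_width'],s['grip_force'])
E
python3 -m inch '0 0 0 0 0 -0.8;0 0 0 0 0 -0.78;-30 -20 0 0 0 0;-30 -20 0 0 0 0;-30 -20 0 0 0 0;-30 -20 0 0 0 0;-30 -20 0 0 0 0;-30 -20 0 0 0 0;-30 -20 0 0 0 0;-30 -20 0 0 0 0' 0.4 20; python3 t.py 35 12 200 0
```

```text
time_s: 1.13
eef_pos: [374.7, 306.9, 231.4]
ee_rot: [0.0, 0.071, 0.998, 0.0]
force: [0.6, 0.3, -0.4]
grip_width: 0.401
grip_force: 0.0
tcp carrier [-215.5  185.   231.4] tool go [-250.5 -173.    31.4]
turn units [0. 0. 0.] t 1.1333 F [ 0.6  0.3 -0.4] grip 0.4007315289982521 0.0
```

```bash
python3 -m inch '-31 -22 0 0 0 0;-31 -22 0 0 0 0;-31 -22 0 0 0 0;-31 -22 0 0 0 0;-31 -22 0 0 0 0;-31 -22 0 0 0 0;-31 -22 0 0 0 0;-33 -19 10 0 0 0;0 0 20 0 0 0;0 0 0 0 0 0'; python3 t.py 35 12 143 0
python3 - <<'E'
from h import *
c=cap('top');s=cap('side')
a=cv2.resize(c['image'][140:270,140:320,::-1],None,fx=2.2,fy=3*2.2/3,interpolation=2)
b=cv2.resize(s['image'][130:270,180:310,::-1],None,fx=3,fy=3,interpolation=2)
H=max(a.shape[0],b.shape[0]);z=np.zeros((H,a.shape[1]+b.shape[1],3),np.uint8);z[:a.shape[0],:a.shape[1]]=a;z[:b.shape[0],a.shape[1]:]=b
cv2.imwrite('pics/g1.png',z)
E
```

```text
time_s: 1.97
eef_pos: [596.2, 100.4, 197.1]
ee_rot: [-0.003, 0.072, 0.997, -0.0]
force: [-0.8, -0.8, -0.9]
grip_width: 0.401
grip_force: 0.0
tcp carrier [ 32.8  11.8 197.1] tool go [-2.5  0.2 54.1]
turn units [-0.01 -0.06 -0.02] t 1.9667 F [-0.8 -0.8 -0.9] grip 0.40116443544720504 0.0
```

View pics/g1.png

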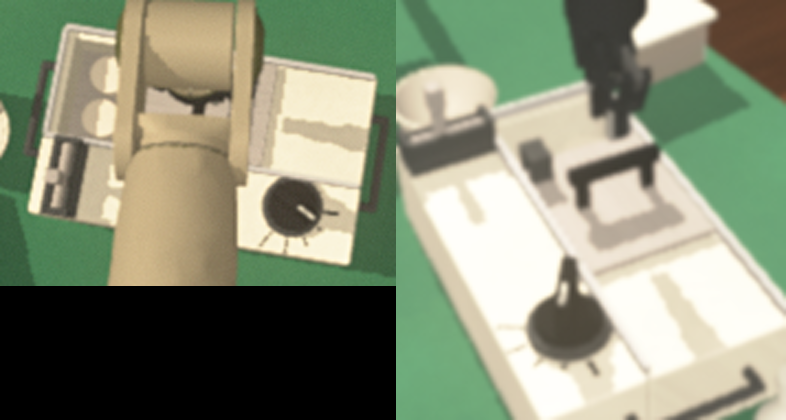

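The fingers (side panel, about (615,110)) hang over the middle of the bar at (615,165), and the top view is blocked by the arm. Descending.

```bash
python3 -m inch '-2 0 6 0 0 0;0 0 6 0 0 0;0 0 6 0 0 0;0 0 6 0 0 0;0 0 6 0 0 0;0 0 6 0 0 0;0 0 6 0 0 0;0 0 6 0 0 0;0 0 4 0 0 0;0 0 0 0 0 0'; python3 t.py 35 12 143 0
```

```text
time_s: 2.9
eef_pos: [598.4, 101.5, 148.2]
ee_rot: [-0.001, 0.071, 0.998, -0.0]
force: [-0.6, -0.8, 0.2]
grip_width: 0.402
grip_force: 0.0
tcp carrier [ 34.8  13.2 148.2] tool go [-0.2 -1.2  5.2]
turn units [-0.   -0.02  0.  ] t 2.9 F [-0.6 -0.8  0.2] grip 0.4016670413000651 0.0
```

```bash
python3 -m inch '0 0 4 0 0 0;0 0 0 0 0 0;0 0 0 0 0 0;0 10 0 0 0 0;0 10 0 0 0 0;0 10 0 0 0 0;0 10 0 0 0 0;0 10 0 0 0 0;0 10 0 0 0 0;0 0 0 0 0 0' 0 20; python3 t.py 35 100 144 0
```

```text
time_s: 3.73
eef_pos: [607.8, 163.5, 144.9]
ee_rot: [0.001, 0.07, 0.998, 0.001]
force: [6.5, 1.1, -8.8]
grip_width: 0.179
grip_force: 23.4
tcp carrier [ 35.5  76.  144.9] tool go [ 0.5 24.   0.9]
turn units [0.01 0.02 0.02] t 3.7333 F [ 6.5  1.1 -8.8] grip 0.1791398742826839 23.421669602394104
```

Bar gripped (0.18 × 85 ≈ 15 mm). I push on to the stop in small steps.

```bash
python3 -m inch '0 4 0 0 0 0;0 4 0 0 0 0;0 4 0 0 0 0;0 4 0 0 0 0;0 3 0 0 0 0;0 2 0 0 0 0;0 1 0 0 0 0;0 1 0 0 0 0;0 0 0 0 0 0;0 0 0 0 0 0'; python3 t.py 35 100 144 0
```

```text
time_s: 4.57
eef_pos: [610.9, 184.7, 144.9]
ee_rot: [0.001, 0.07, 0.998, 0.0]
force: [4.9, -0.5, -8.5]
grip_width: 0.178
grip_force: 23.4
tcp carrier [ 35.6  97.4 144.9] tool go [0.6 2.6 0.9]
turn units [0.   0.01 0.  ] t 4.5667 F [ 4.9 -0.5 -8.5] grip 0.1776609900442792 23.39777022600174
```

```bash
python3 -m inch '0 1 0 0 0 0;0 1 0 0 0 0;0 1 0 0 0 0;0 1 0 0 0 0;0 1 0 0 0 0;0 1 0 0 0 0;0 0 0 0 0 0;0 0 0 0 0 0;0 0 0 0 0 0;0 0 0 0 0 0'; python3 t.py 35 100 144 0
```

```text
time_s: 5.4
eef_pos: [611.6, 188.8, 144.9]
ee_rot: [0.0, 0.071, 0.997, -0.001]
force: [4.4, -10.0, -6.4]
grip_width: 0.181
grip_force: 23.6
tcp carrier [ 35.6 101.5 144.9] tool go [ 0.6 -1.5  0.9]
turn units [-0.03  0.   -0.  ] t 5.4 F [  4.4 -10.   -6.4] grip 0.1813584346043884 23.60213577747345
```

```bash
python3 -m inch '0 1 0 0 0 0;0 1 0 0 0 0;0 1 0 0 0 0;0 0 0 0 0 0;0 0 0 0 0 0;0 0 0 0 0 0;0 0 0 0 0 0;0 0 0 0 0 0;0 0 0 0 0 0;0 0 0 0 0 0'; python3 t.py 35 100 144 0
```

```text
time_s: 6.23
eef_pos: [611.6, 189.0, 144.9]
ee_rot: [-0.001, 0.071, 0.997, -0.004]
force: [-1.8, -24.1, -3.3]
grip_width: 0.184
grip_force: 24.0
tcp carrier [ 35.6 101.7 144.9] tool go [ 0.6 -1.7  0.9]
turn units [-0.08 -0.01 -0.01] t 6.2333 F [ -1.8 -24.1  -3.3] grip 0.18426812901030917 24.04598504304886
```

The cover is at its hard stop (24 N, no motion, 101.7 vs 100 expected). Release, rise and move in front of the bolt head.

```bash
python3 -m inch '0 -4 0 0 0 0;0 0 0 0 0 0;0 0 0 0 0 0;0 0 -10 0 0 0;0 0 -15 0 0 0;0 0 -20 0 0 0;0 0 -25 0 0 0;0 0 -5 0 0 0;15 0 0 0 0 0;30 0 0 0 0 0' 0.45 20; python3 t.py -145 171.7 215 0
python3 - <<'E'
from h import *
c=cap('side');cv2.imwrite('pics/c1.png',cv2.resize(c['image'][130:270,150:310,::-1],None,fx=4,fy=4,interpolation=2))
E
```

```text
time_s: 7.07
eef_pos: [567.6, 195.0, 220.5]
ee_rot: [0.001, 0.071, 0.997, 0.0]
force: [0.2, 0.3, 0.0]
grip_width: 0.45
grip_force: 0.0
tcp carrier [ -8.8 101.4 220.5] tool go [136.3  70.2   5.3]
turn units [ 0.01  0.02 -0.01] t 7.0667 F [0.2 0.3 0. ] grip 0.4502605420695563 0.0
```

View pics/c1.png

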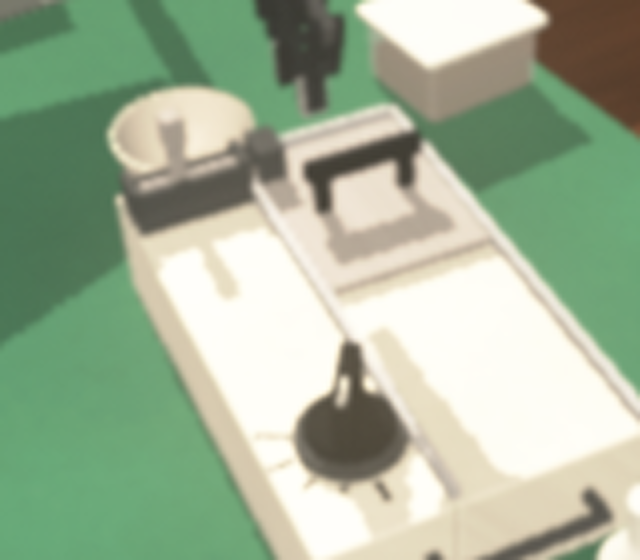

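The cover is shut, with the keeper at (265,155) in line with the bolt track, and the bolt head at (172,135) is still drawn back. I move in front of it with the fingers shut.

```bash
python3 -m inch '30 0 0 0 0 0;30 0 0 0 0 0;30 10 0 0 0 0;20 20 0 0 0 0;11 20 0 0 0 0;5 20 5 0 0 0;0 0 10 0 0 0;0 0 10 0 0 0;0 0 10 0 0 0;0 0 5 0 0 0' 0; python3 t.py -145 171.7 175 0
```

```text
time_s: 7.95
eef_pos: [451.4, 281.2, 178.6]
ee_rot: [-0.001, 0.071, 0.997, -0.0]
force: [0.2, -0.6, -0.8]
grip_width: -0.004
grip_force: 0.0
tcp carrier [-136.   170.4  178.6] tool go [9.  1.3 3.6]
turn units [-0.01 -0.02 -0.01] t 7.95 F [ 0.2 -0.6 -0.8] grip -0.0039261373066440544 0.0
```

```bash
python3 -m inch '0 1.5 5 0 0 0;-4 0 0 0 0 0;-4 0 0 0 0 0;-4 0 0 0 0 0;-4 0 0 0 0 0;-4 0 0 0 0 0;-4 0 0 0 0 0;-4 0 0 0 0 0;-4 0 0 0 0 0;0 0 0 0 0 0'; python3 t.py -75 171.7 173 0
```

```text
time_s: 8.78
eef_pos: [484.3, 278.9, 175.3]
ee_rot: [0.0, 0.071, 0.997, 0.0]
force: [-0.1, -0.1, -0.4]
grip_width: 0.0
grip_force: 0.0
tcp carrier [-103.1  172.8  175.3] tool go [-28.1  -1.1   2.3]
turn units [ 0.  0. -0.] t 8.7833 F [-0.1 -0.1 -0.4] grip 0.00046752978524252075 0.0
```

```bash
python3 -m inch '-3 -1 2 0 0 0;-3 0 0 0 0 0;-3 0 0 0 0 0;-3 0 0 0 0 0;-3 0 0 0 0 0;-3 0 0 0 0 0;-2 0 0 0 0 0;-2 0 0 0 0 0;-1 0 0 0 0 0;0 0 0 0 0 0'; python3 t.py -75 171.7 173 0
python3 - <<'E'
from h import *
c=cap('side');cv2.imwrite('pics/b1.png',cv2.resize(c['image'][110:220,150:270,::-1],None,fx=5,fy=5,interpolation=2))
E
```

```text
time_s: 9.62
eef_pos: [506.5, 274.7, 173.2]
ee_rot: [0.0, 0.071, 0.998, -0.0]
force: [-1.2, 0.1, -0.9]
grip_width: -0.0
grip_force: 0.7
tcp carrier [-80.5 171.7 173.2] tool go [-5.5 -0.   0.2]
turn units [-0.  0. -0.] t 9.6167 F [-1.2  0.1 -0.9] grip -2.9880260677745857e-05 0.6662030788720585
```

View pics/b1.png

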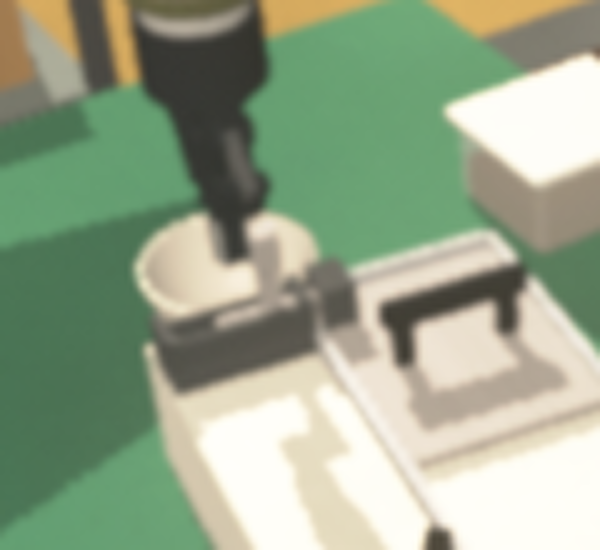

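The fingers at (235,250) are pushing the head at (265,255), and the rod is entering the keeper at (320,290). I keep pushing to the hard stop.

```bash
python3 -m inch '-2 0 0 0 0 0;-2 0 0 0 0 0;-2 0 0 0 0 0;-2 0 0 0 0 0;-1 0 0 0 0 0;-1 0 0 0 0 0;0 0 0 0 0 0;0 0 0 0 0 0;0 0 0 0 0 0;0 0 0 0 0 0'; python3 t.py -75 171.7 173 0;python3 -m inch '-1 0 0 0 0 0;-1 0 0 0 0 0;-1 0 0 0 0 0;-1 0 0 0 0 0;0 0 0 0 0 0;0 0 0 0 0 0;0 0 0 0 0 0;0 0 0 0 0 0;0 0 0 0 0 0;0 0 0 0 0 0' >/dev/null; python3 t.py -75 171.7 173 0
```

```text
time_s: 10.5
eef_pos: [514.6, 273.6, 173.4]
ee_rot: [-0.002, 0.07, 0.998, -0.0]
force: [-13.0, -0.4, 3.8]
grip_width: 0.002
grip_force: 6.3
tcp carrier [-72.4 171.8 173.4] tool go [ 2.6 -0.1  0.4]
turn units [-0.01 -0.04  0.  ] t 10.5 F [-13.   -0.4   3.8] grip 0.0017158576531450752 6.257970705628395
tcp carrier [-72.  171.9 173.4] tool go [ 3.  -0.2  0.4]
turn units [-0.02 -0.12  0.02] t 11.3333 F [-32.6  -0.4  13.6] grip 4.982711957051668e-05 16.31940004634089
```

The bolt is at its hard stop (33 N, expected position). I back off and go above the dial.

```bash
python3 -m inch '12 0 0 0 0 0;15 0 0 0 0 0;0 0 -20 0 0 0;0 0 -25 0 0 0;0 0 -10 0 0 0;0 -30 0 0 0 0;0 -35 0 0 0 0;0 -35 0 0 0 0;0 -35 0 0 0 0;0 -35 0 0 0 0' 0.55 20 >/dev/null; python3 t.py -77 -124.5 215 0; python3 -m inch '0 -35 0 0 0 0;0 -35 0 0 0 0;0 -35 0 0 0 0;0 -20 0 0 0 0;0 0 0 0 0 -1;0 0 0 0 0 -1;0 0 0 0 0 -1;0 0 0 0 0 -1;0 0 0 0 0 -1;0 0 0 0 0 0'>/dev/null; python3 t.py -77 -124.5 200 -60
```

```text
tcp carrier [-9.360e+01  2.000e-01  2.282e+02] tool go [ -16.5 -124.7   13.3]
turn units [-0.    0.01  0.  ] t 12.1667 F [ 0.6 -0.1 -0.4] grip 0.5449619995199549 0.0
tcp carrier [ -93.3 -123.5  228.3] tool go [-13.6  -9.1  28.3]
turn units [-0.01  0.   -4.97] t 13.0 F [-0.1 -0.4  0.3] grip 0.5467600120473506 0.0
```

```bash
python3 - <<'E'
from h import *
c=cap('top');s=cap('side')
a=cv2.resize(c['image'][130:270,150:320,::-1],None,fx=2.3,fy=2.3,interpolation=2)
b=cv2.resize(s['image'][130:270,180:310,::-1],None,fx=3,fy=3,interpolation=2)
H=max(a.shape[0],b.shape[0]);z=np.zeros((H,a.shape[1]+b.shape[1],3),np.uint8);z[:a.shape[0],:a.shape[1]]=a;z[:b.shape[0],a.shape[1]:]=b
cv2.imwrite('pics/d1.png',z)
E
```

```text
(no output)
```

View pics/d1.png

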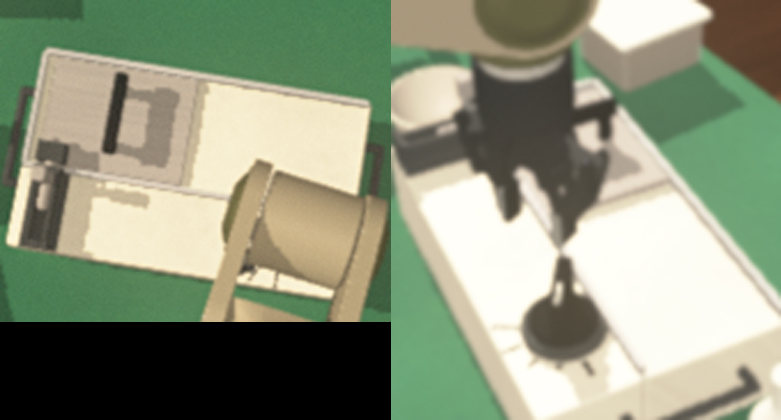

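The top panel shows the cover shut and the bolt head at (40,172), up by the keeper. The side panel shows the gripper above the dial. I finish the turn and position it.

```bash
python3 -m inch '0 0 0 0 0 -1;0 0 0 0 0 -1;0 0 0 0 0 -1;0 0 0 0 0 -1;0 0 0 0 0 -0.97;-7 -14 0 0 0 0;0 0 7 0 0 0;0 0 7 0 0 0;0 0 7 0 0 0;0 0 0 0 0 0'>/dev/null; python3 t.py -77 -124.5 141 -60
```

```text
tcp carrier [ -79.3 -124.   205.5] tool go [-0.8 -2.4 64.5]
turn units [ 0.03 -0.01 -0.04] t 13.9333 F [-0.1  0.7 -0. ] grip 0.5494254824887597 0.0
```

```bash
python3 -m inch '-1 -2 7 0 0 0;0 0 7 0 0 0;0 0 7 0 0 0;0 0 7 0 0 0;0 0 7 0 0 0;0 0 7 0 0 0;0 0 7 0 0 0;0 0 7 0 0 0;0 0 6 0 0 0;0 0 0 0 0 0'>/dev/null; python3 t.py -77 -124.5 141 -60; python3 -m inch '0 0 0 0 0 0;0 0 0 0 0 0;0 0 0 0 0 0;0 0 0 0 0 0;0 0 0 0 0 0;0 0 0 0 0 0;0 0 0 0 0 0;0 0 0 0 0 0;0 0 0 0 0 0;0 0 0 0 0 0' 0 40 >/dev/null; python3 t.py -77 -124.5 141 -60
```

```text
tcp carrier [ -76.5 -124.3  144. ] tool go [0.5 0.3 3. ]
turn units [ 0.02 -0.01 -0.03] t 14.7667 F [0.3 0.1 0.1] grip 0.5507355211408903 0.0
tcp carrier [ -76.9 -123.7  145.9] tool go [ 0.8 -0.3  4.9]
turn units [ 0.02 -0.   -0.03] t 15.6 F [-7.6  4.2  8.2] grip 0.17671523658453683 39.74536657333374
```

The bar is gripped (15 mm). I turn it 60° clockwise.

```bash
python3 -m inch '0 0 0 0 0 1;0 0 0 0 0 1;0 0 0 0 0 1;0 0 0 0 0 1;0 0 0 0 0 1;0 0 0 0 0 1;0 0 0 0 0 1;0 0 0 0 0 1;0 0 0 0 0 1;0 0 0 0 0 1'>/dev/null; python3 t.py -77 -124.5 141 0; python3 -m inch '0 0 0 0 0 0;0 0 0 0 0 0;0 0 0 0 0 0;0 0 0 0 0 0;0 0 0 0 0 0;0 0 0 0 0 0;0 0 0 0 0 0;0 0 0 0 0 0;0 0 0 0 0 0;0 0 0 0 0 0'>/dev/null; python3 t.py -77 -124.5 141 0
```

```text
tcp carrier [ -77.2 -123.4  145.9] tool go [-0.2 -1.1  4.9]
turn units [ 0.02 -0.03 -0.08] t 16.4333 F [-8.4  8.7  9.1] grip 0.18019939213534278 40.087552070617676
tcp carrier [ -77.2 -123.4  145.9] tool go [-0.2 -1.1  4.9]
turn units [ 0.01 -0.03 -0.03] t 17.2667 F [-9.1  6.2  9.7] grip 0.17730314283547977 39.96147036552429
```

Turned. Release, rise straight up and clear to the side for a look.

```bash
python3 -m inch '0 0 0 0 0 0;0 0 0 0 0 0;0 0 0 0 0 0;0 0 -5 0 0 0;0 0 -10 0 0 0;0 0 -15 0 0 0;0 0 -20 0 0 0;0 0 -20 0 0 0;0 0 -20 0 0 0;0 0 -10 0 0 0' 0.55; python3 -m inch '30 0 0 0 0 0;35 0 0 0 0 0;35 0 0 0 0 0;0 30 0 0 0 0;0 35 0 0 0 0;0 35 0 0 0 0;0 35 0 0 0 0;0 35 0 0 0 0;0 10 0 0 0 0;0 0 0 0 0 0'>/dev/null; python3 t.py -77 -124.5 141 0
python3 - <<'E'
from h import *
c=cap('top');s=cap('side')
a=cv2.resize(c['image'][130:270,150:320,::-1],None,fx=2.4,fy=2.4,interpolation=2)
b=cv2.resize(s['image'][130:270,180:310,::-1],None,fx=3,fy=3,interpolation=2)
H=max(a.shape[0],b.shape[0]);z=np.zeros((H,a.shape[1]+b.shape[1],3),np.uint8);z[:a.shape[0],:a.shape[1]]=a;z[:b.shape[0],a.shape[1]:]=b
cv2.imwrite('pics/e1.png',z)
E
```

```text
time_s: 18.1
eef_pos: [470.0, -19.3, 247.9]
ee_rot: [0.002, 0.072, 0.997, -0.0]
force: [1.2, -0.4, -0.1]
grip_width: 0.552
grip_force: 0.0
tcp carrier [-175.7   57.7  244.9] tool go [ -98.8 -182.2  103.9]
turn units [-0.   -0.01  0.  ] t 18.9333 F [ 0.5 -0.5  0.5] grip 0.5525101104385883 0.0
```

View pics/e1.png

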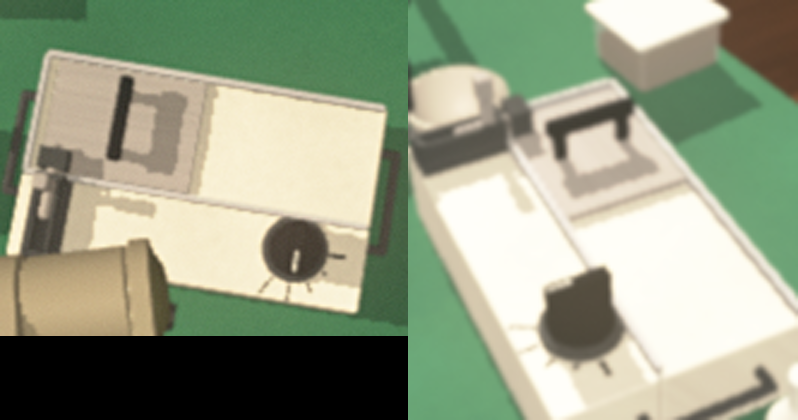

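The pointer at (296,250)→(294,272) aims at the third mark, (289,295), which is toward the robot. The cover is shut, the bolt is in the keeper and the arm is clear.

```bash
python3 -c "
from rig import ctrl
print(ctrl.finish_job())"
```

```text
the job is handed in; nothing more can be done
None
```

I handed the job in at about 19 s with the cover at its stop, the bolt at its stop in the keeper, the dial at three dots, the arm clear, and the bowl and bottle never approached; the hand-in gave no pass/fail verdict.

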